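# Lay a coffee place from the spring-loaded saucer dispenser

## Task

Lay one coffee place: slide the top oblong saucer out from under the hood of the spring-loaded dispenser, just that one, so that the next comes up into its place, and set it right way up, lengthwise, in the middle of the chopping board without dropping it. Once the saucer lies there released, stand the small cup upright in the saucer's round well, again without dropping it. Leave the milk jug and the big mug where they stand.

Things in the scene. Friction and masses are not known exactly. Their poses are not given: they have to be found in the camera images.
- dispenser: Fixed sheet-steel magazine with four like oblong saucers stacked on a spring-driven plate; 158 (x) x 74 (y) mm on a 190 x 104 mm foot plate, 101 mm high. Origin: centre of its underside; +x to its closed back, saucers come out to -x. Its 3 mm side and front walls end 84 mm up, 2 mm below the top saucer's underside: that saucer's sides and front are bare, the next one is held in.
- hood_lip (a point): Middle of the front edge of the dispenser's hood (42 mm from the centre towards +x, underside 98 mm up, 3 mm thick), which covers the rear 33 mm of the top saucer. The spring presses the stack up under it with 3 to 6 N, so the top saucer lifts only after a level pull of 35 mm or more to the dispenser's -x, against 2 to 8 N of friction.
- follower (a joint): Height of the spring-driven plate under the stack, in m: 0 with four saucers, 0.012 when one has gone and the next is up against the hood (one saucer = 0.012). It moves by its spring alone (140 N/m, damped).
- saucer_top_mid (a point): Middle (halfway up) of the top saucer: white stoneware, brown at the edges, 150 (x) x 66 (y) x 12 mm high, about 0.14 kg, straight upright sides, rounded corners, flat underside 6 mm below this point, 3 mm wide rim round the top. x along its length (at the start as the dispenser's x), z up. In the full dispenser its underside is 86 mm above the hob.
- well (a point): Centre of the floor of the round well in the top saucer, 32 mm from the saucer's middle towards its -x end; well 51 mm across, its floor 4 mm above the underside, 2.5 mm below the saucer's flat inside (rim 8 mm above the well floor). Axes as the saucer's.
- saucer_next_mid (a point): Middle (halfway up) of the second saucer of the stack, same shape; 80 mm above the hob at the start, 92 mm when it has come up into place under the hood.
- board: Fixed wooden chopping board lying on the hob, 150 mm (its x) x 230 mm (its y, the long way) x 21 mm high; origin at the centre of its underside, top 21 mm above it.
- cup_mid (a point): Middle (halfway up, on the axis) of the small handled cup: 51 mm high, 63 mm across the rim, a little less at half height, foot 44 mm across; handle to its own -y, reaching 55 mm from the axis, 16 mm or more above the foot; x across the body at right angles to the handle, z up; about 0.12 kg. It stands upright on the hob.
- cup_foot (a point): Centre of the cup's underside, 25.5 mm below cup_mid.
- milk_jug: Small handled jug, 67 x 103 mm, 85 mm high, origin at the middle of its underside: a bystander.
- coffee_pot: Steel thermal jug with black handle, 161 x 120 mm, 140 mm high, origin at the middle of its underside: fixed, a bystander.
- big_mug: Tall handled mug, 87 x 124 mm, 97 mm high, origin at the middle of its underside: a bystander.
Things that resemble listed ones, but are neither listed nor needed, are in the scene too. What is shaped like the part that bears cup_mid but blue, green or purple is not meant.

How it is judged:
On the way, in this order (a step that is already met when the one before it is completed fails the run):
1. the top saucer is out of the dispenser and the next one has come up level into its place under the hood (value of joint follower between 0.0095 and 0.0145 m and z of saucer_next_mid in the frame of dispenser between 0.0885 and 0.0955 m and x of saucer_next_mid in the frame of dispenser between -0.006 and 0.006 m and angle between saucer_next_mid's own z axis and vertical below 0.06 rad and distance between saucer_top_mid and saucer_next_mid above 0.05 m), for 0.2 s.
2. the saucer lies flat, lengthwise in the middle of the board, released (x of saucer_top_mid in the frame of board between -0.041 and 0.041 m and y of saucer_top_mid in the frame of board between -0.04 and 0.04 m and z of saucer_top_mid in the frame of board between 0.024 and 0.03 m and angle between saucer_top_mid's own z axis and vertical below 0.05 rad and angle between the x axis of saucer_top_mid and the y axis of board, either way round below 0.26 rad and contact force between the fingers and saucer_top below 0.1 N and linear speed of saucer_top below 0.02 m/s), for 0.3 s.
At the end, for the whole second after the job is handed in: Saucer flat and right way up on the board, middle within 40 mm of its middle each way, length within 0.26 rad of its long side; cup upright in the well, within 6 mm of its centre and down on its floor; next saucer level under the hood, spring plate up 9.5 to 14.5 mm; all at rest (x of saucer_top_mid in the frame of board between -0.041 and 0.041 m and y of saucer_top_mid in the frame of board between -0.04 and 0.04 m and z of saucer_top_mid in the frame of board between 0.024 and 0.03 m and angle between each of saucer_top_mid, cup_mid's own z axis and vertical below 0.05 rad and angle between the x axis of saucer_top_mid and the y axis of board, either way round below 0.26 rad and horizontal distance between cup_foot and well below 0.006 m and z of cup_foot in the frame of well between -0.0015 and 0.0018 m and value of joint follower between 0.0095 and 0.0145 m and z of saucer_next_mid in the frame of dispenser between 0.0885 and 0.0955 m and x of saucer_next_mid in the frame of dispenser between -0.006 and 0.006 m and angle between saucer_next_mid's own z axis and vertical below 0.06 rad and linear speed of each of cup, saucer_top below 0.02 m/s); the robot touches nothing.
It fails at once if the saucer was dropped (it fell faster than 0.45 m/s, a fall of about 10 mm, out of the fingers) (contact force between the fingers and saucer_top below 0.05 N and linear speed of saucer_top above 0.45 m/s).
It fails at once if the cup was dropped (it fell faster than 0.45 m/s, a fall of about 10 mm, out of the fingers) (contact force between the fingers and cup below 0.05 N and linear speed of cup above 0.45 m/s).
It fails at once if the second saucer was pulled out as well (moved more than 30 mm) (distance of saucer_next_mid from where it was at the start of the episode above 0.03 m).
It fails at once if the milk jug or the big mug was pushed more than 25 mm or tipped (distance of any of milk_jug, big_mug from where it was at the start of the episode above 0.025 m or angle between any of milk_jug, big_mug's own z axis and vertical above 0.3 rad).
It also fails if it takes over 58 s, if anything falls off the work surface, if the arm or the gripper's body presses on something with over 40 N, if the wrist force passes 120 N, or if a joint passes its speed limit or range.

## Robot

A 7-joint arm with a two-finger parallel gripper is mounted at the origin on a cart in front of the work surface, level with it; the furniture and walls round the work are solid. World frame = base frame: x ahead of the robot, y to its left, z up, the work surface at z = 0. Lengths are in m, angles in rad, forces in N, time in s.
With the tool pointing down it reaches from about 0.425 to 1.025 m from the base axis. Payload 9.4 kg.
Tool frame: the origin (TCP) lies on the centre line of the jaws, within the pads' length; the fingertips stand 19 mm ahead of it and the grasp point (between the pads) is the TCP; z points along the fingers, y is the line along which they close (so a half turn about z gives the same grasp; the last joint's range is limited). The gripper opens to 85 mm and grips with 20 to 120 N. Pads are 22 mm wide; open, the fingers measure 114 mm over their backs; the gripper's body (76 mm by 85 mm) begins 54 mm behind the grasp point. The pads swing forward as they close: fully open they stand 13 mm farther back than shut.
Start: joints at [1.139, 0.599, -0.003, 1.599, 0.002, 0.943, -0.08], TCP at [0.252, -0.68, 0.25] pointing down, gripper open.
Joint ranges: [-2.57, 2.57], [-0.35, 1.97], [-1.29, 1.29], [0.11, 2.56], [-1.05, 4.19], [0.11, 1.86], [-2.63, 2.63]. Speed limits (rad/s): [2.22, 2.22, 3.01, 3.01, 3.14, 3.14, 3.14].

## Interface

Orientations are given as a rotation vector (axis times angle).
In Python, from rig import bot gives the robot as it stands.
- The arm moves only by the tool move_arm, never from a script. Its argument "increments" is a list of rows, each an object with "translation": the shift along the tool's x, y, z in units of 30 mm (1.0 is 30 mm), a list of three; "roll": the turn about the tool's z in degrees; "grip": the opening, from 0 (shut) to 1 (fully open). A call has 1 to 10 rows; each row is the pose to reach, as a shift and turn from the pose commanded when the call began, along the tool's axes at that moment; what a row does not reach only later rows make up. A row lasts 1/8 s, in which the tool goes at most 62.5 mm and 10.7 degrees, less where a joint would pass 70% of its speed; a pose out of reach is approached as far as the arm can. A call with a gripper value outside its range is refused whole. The fingers move at their own pace and stop on an object; the grip force is fixed at half the most. Time passes only in rows, so rows that repeat a pose let the fingers close. It gives the time, the measured TCP pose, the force, the opening and the grip force at its end, in the units of the state.
- bot.observe(): the state, without advancing time (a new reading comes with each control period).
- bot.capture(name): name is "scene" or "side" or "wrist"; returns the picture (420x560x3 uint8, blue, green, red); there is no depth.
- bot.camera_model(name): a dict with "camera_matrix" (3x3 intrinsics, pixels), "camera_from_world" (4x4, takes a point from world to camera coordinates); the wrist camera has in their place "hand_eye" (4x4, takes a point from camera to tool coordinates, whose origin is the TCP and whose axes are the flange's). Camera axes: x right, y down, z forward; pixel columns grow to the right and rows downward; lengths in m; the calibration is good to about 2 mm. A picture is of the moment at which its call begins: read the wrist's pose just before it. camera_model takes no time and is no camera call.
- bot.finish_job(): hands the job in; it is judged then, once.
The state is a dict: "time": time; "joints": joint angles; "joint_vel": joint speeds; "effort": joint torques, N m; "tcp_pos": TCP position; "tool_rot": TCP orientation; "ft_force": force on the tool from outside, world axes, zero at the start; "wrist_torque": the same for the moment, N m; "finger_gap": opening from 0.0 (shut) to 1.0 (fully open); "grasp_force": force on a finger pad.
Only numpy, scipy, OpenCV 4.12 (cv2) and the standard library are available. Lean on these libraries where they do the work, as an engineer would, in place of code of your own. Each camera call takes 0.05 s, during which the arm holds its last target. There are 200 camera calls.

## Working session

There is one attempt and no reset: what is moved stays moved. The work goes in short steps, Python scripts to look and compute and a tool call to move; the robot and the scene stay as the last step left them, time stands still between calls to the robot, and variables do not carry over. Pictures are saved under pics/ and viewed, at most 10 in all, crops included, and the job is handed in when it is done.

Besides the shell and the picture viewer there is one more tool, called in YAML: its name, and indented under it one key for each argument. move_arm: Moves the arm, as the interface text tells. Its arguments: {"type":"object","properties":{"increments":{"type":"array","items":{"type":"object","properties":{"translation":{"type":"array","items":{"type":"number"}},"roll":{"type":"number"},"grip":{"type":"number"}}}}},"required":["increments"]}

```bash
mkdir -p pics; ls
python3 - <<'E'
from rig import bot
import cv2,numpy as np
print(bot.observe())
for n in("scene","side"):
    cv2.imwrite(f"pics/{n}0.png",bot.capture(n)); print(n,bot.camera_model(n))
cv2.imwrite("pics/wrist0.png",bot.capture("wrist")); print(bot.camera_model("wrist"))
E
```

```text
pics
{'time': 0.0, 'joints': array([ 1.13929146,  0.60016336, -0.00257105,  1.60014598,  0.00178209,
        0.94290218, -0.07982299]), 'joint_vel': array([ 1.14137792e-03,  6.51677956e-04,  3.45183308e-05, -6.36704545e-04,
       -1.42467819e-05, -5.61846057e-04, -8.09848762e-04]), 'effort': array([ 6.75765950e-04, -7.76476192e+01,  1.56470999e+00, -2.58020711e+01,
        1.23835809e-02,  8.76760081e-03, -1.25527271e-05]), 'tcp_pos': array([ 0.25171864, -0.67941409,  0.24938316]), 'tool_rot': array([-3.09073158e+00, -5.54205154e-01,  6.28151989e-04]), 'ft_force': array([-0.40627839,  0.06103559,  0.55320108]), 'wrist_torque': array([-0.04312898, -0.01716204,  0.01580835]), 'grasp_force': 0.0, 'finger_gap': 1.003887964503066}
scene {'camera_matrix': array([[383.38363066,   0.        , 274.72507542],
       [  0.        , 383.38363066, 204.34851069],
       [  0.        ,   0.        ,   1.        ]]), 'camera_from_world': array([[-0.82723219, -0.56183341,  0.0054887 ,  0.4670022 ],
       [-0.34891349,  0.50602725, -0.78879389,  0.27612647],
       [ 0.44039333, -0.65443078, -0.6146
[... 354 characters left out ...]
12619328, -0.52776367, -0.83996474,  0.14418522],
       [ 0.1742542 ,  0.82177491, -0.54251403,  0.85511528],
       [ 0.        ,  0.        ,  0.        ,  1.        ]])}
{'camera_matrix': array([[328.35696314,   0.        , 282.37382854],
       [  0.        , 328.35696314, 203.8363748 ],
       [  0.        ,   0.        ,   1.        ]]), 'hand_eye': array([[-8.15013302e-04, -9.56150961e-01, -2.92873139e-01,
         7.53333149e-02],
       [ 9.99999666e-01, -7.97949025e-04, -1.77733277e-04,
         6.97682586e-04],
       [-6.37579926e-05, -2.92873186e-01,  9.56151292e-01,
        -1.25026194e-01],
       [ 0.00000000e+00,  0.00000000e+00,  0.00000000e+00,
         1.00000000e+00]])}
```

View pics/scene0.png

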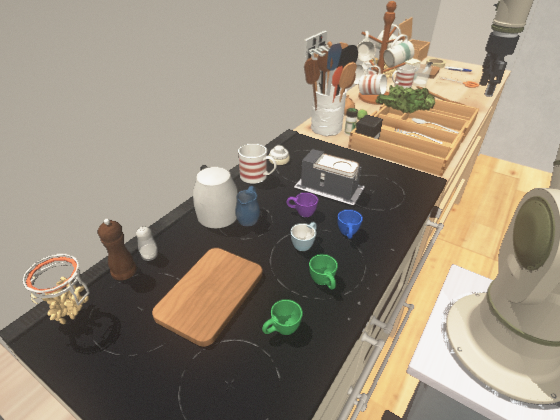

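View pics/side0.png

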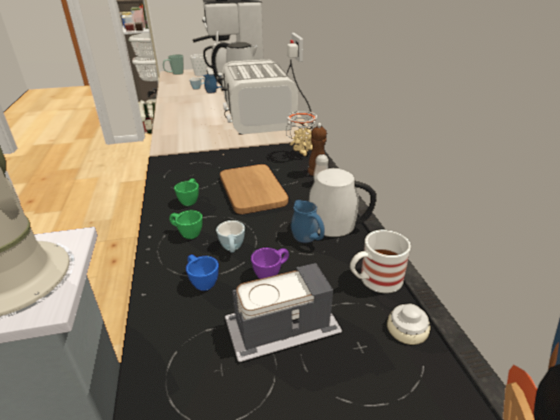

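The scene shows the dispenser at (330,178), the white cup at (303,237) and the board at (208,295). In the side view they are at (283,308), (231,237) and (253,188). The well is at the robot end of the top saucer.

```bash
cat > h.py <<'E'
import cv2,numpy as np
from scipy.spatial.transform import Rotation as R
from rig import bot
def cam(n,o=None):
    m=bot.camera_model(n);K=m["camera_matrix"]
    if n!="wrist": T=np.linalg.inv(m["camera_from_world"])
    else:
        o=o or bot.observe(); W=np.eye(4);W[:3,:3]=R.from_rotvec(o["tool_rot"]).as_matrix();W[:3,3]=o["tcp_pos"];T=W@m["hand_eye"]
    return K,T
def rays(c,uv):
    K,T=c;uv=np.atleast_2d(np.float64(uv));d=np.c_[uv,np.ones(len(uv))]@np.linalg.inv(K).T@T[:3,:3].T
    return T[:3,3],d
def onz(c,uv,z):
    p,d=rays(c,uv);return p+d*((z-p[2])/d[:,2])[:,None]
def proj(c,P):
    K,T=c;q=(np.atleast_2d(P)-T[:3,3])@T[:3,:3]@K.T;return q[:,:2]/q[:,2:]
def tri(l):
    A=np.zeros((3,3));b=np.zeros(3)
    for c,uv in l:
        p,d=rays(c,uv);d=d[0]/np.linalg.norm(d[0]);M=np.eye(3)-np.outer(d,d);A+=M;b+=M@p
    x=np.linalg.solve(A,b);return x,[proj(c,x)[0]-uv for c,uv in l]
E
python3 - <<'E'
import cv2,numpy as np
from h import *
a=cv2.imread("pics/scene0.png");b=cv2.imread("pics/side0.png")
A=cv2.resize(a[140:260,270:390],(400,400),interpolation=cv2.INTER_CUBIC)
B=cv2.resize(b[215:355,210:350],(400,400),interpolation=cv2.INTER_CUBIC)
cv2.imwrite("pics/z1.png",np.hstack([A,B]))
S,D=cam("scene"),cam("side")
# board mask
for n,im,c,win in(("scene",a,S,(230,350,140,275)),("side",b,D,(160,215,210,295))):
    h=cv2.cvtColor(im,cv2.COLOR_BGR2HSV);m=cv2.inRange(h,(5,70,90),(25,255,255))
    k=np.zeros_like(m);r0,r1,c0,c1=win;k[r0:r1,c0:c1]=m[r0:r1,c0:c1]
    cs=max(cv2.findContours(k,0,2)[0],key=cv2.contourArea)
    P=onz(c,cs[:,0],0.021)[:,:2]
    r=cv2.minAreaRect((P*1000).astype(np.float32));print(n,"board",r)
    # cup
    m2=cv2.inRange(h,(0,0,110),(180,90,255));r0,r1,c0,c1=(218,255,285,322) if n=="scene" else (220,256,213,250)
    k=np.zeros_like(m);k[r0:r1,c0:c1]=m2[r0:r1,c0:c1]
    cs=max(cv2.findContours(k,0,2)[0],key=cv2.contourArea);M=cv2.moments(cs)
    print("cup",cv2.boundingRect(cs),M["m10"]/M["m00"],M["m01"]/M["m00"],onz(c,[[M["m10"]/M["m00"],M["m01"]/M["m00"]]],.03))
E
```

```text
scene board ((567.4672241210938, 248.31326293945312), (157.0525665283203, 239.48355102539062), 6.11604118347168)
cup (290, 222, 26, 29) 303.02863367569245 235.18892001244942 [[ 0.48567505 -0.01050007  0.03      ]]
side board ((569.051513671875, 232.530517578125), (154.6083221435547, 260.81060791015625), 5.662586212158203)
cup (216, 220, 29, 32) 230.68439430566747 233.60650013430026 [[0.48090563 0.00419412 0.03      ]]
```

View pics/z1.png

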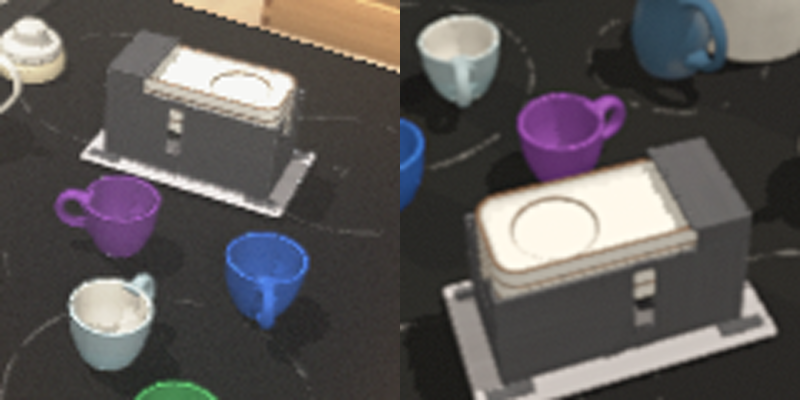

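Run:
```python
from h import *
S,D=cam("scene"),cam("side")
s=lambda x,y:(270+x/3.3333-.3,140+y/3.3333-.3); d=lambda x,y:(210+(x-400)/2.857-.3,215+y/2.857-.3)
for n,p,q in(("well",s(242,85),d(555,230)),("front-left corner top(scene right near)",s(292,100),d(492,272)),("front far",s(297,78),d(480,205)),("hood/side corner",s(147,82),d(695,238)),("hood far corner front",s(178,46),d(648,160)),("cup rim c",s(112,300),d(459,42)),("foot pl scene right",s(314,154),d(444,290)),("footplate near",s(280,214),d(480,400))):
    print(n,tri([(S,p),(D,q)]))
o=bot.observe();print(R.from_rotvec(o["tool_rot"]).as_matrix())
```

```text
well (array([ 0.51165272, -0.27065296,  0.09303499]), [array([0.30824513, 0.16488412]), array([ 0.52044411, -0.29912148])])
front-left corner top(scene right near) (array([ 0.47100123, -0.28685905,  0.08417706]), [array([0.20607871, 0.09198906]), array([ 0.35337081, -0.18113513])])
front far (array([ 0.46616337, -0.26849952,  0.11895717]), [array([-0.73994364, -0.34239712]), array([-1.24427369,  0.63222128])])
hood/side corner (array([ 0.60094346, -0.26791881,  0.06461364]), [array([0.70879613, 0.48513983]), array([ 1.21179867, -0.83378186])])
hood far corner front (array([ 0.57049834, -0.25494012,  0.12097405]), [array([-0.25666484, -0.17656792]), array([-0.43580632,  0.29495677])])
cup rim c (array([ 0.48225142, -0.00739451,  0.05115676]), [array([0.70763393, 0.40255993]), array([ 0.7771624 , -0.42862233])])
foot pl scene right (array([ 0.4397275 , -0.26639928,  0.05290606]), [array([-0.84043396, -0.33404091]), array([-1.37454823,  0.6390034 ])])
footplate near (array([ 0.45949645, -0.28083338, -0.03337092]), [array([1.12982612, 0.45291449]), array([ 1.84853799, -0.92303735])])
[[ 9.37726862e-01  3.47373098e-01 -5.11953752e-04]
 [ 3.47373451e-01 -9.37726331e-01  1.00658962e-03]
 [-1.30410358e-04 -1.12174527e-03 -9.99999362e-01]]
```

Run:
```python
from h import *
S,D=cam("scene"),cam("side")
s=lambda x,y:(270+x/3.3333-.3,140+y/3.3333-.3); d=lambda x,y:(210+(x-400)/2.857-.3,215+y/2.857-.3)
for c,l in((S,[s(292,103),s(147,85),s(297,78),s(178,46)]),(D,[d(492,272),d(695,238),d(480,205),d(648,160)])):
    P=onz(c,l,.098);print(P);v=P[1::2]-P[::2];print(np.degrees(np.arctan2(v[:,1],v[:,0])))
```

```text
[[ 0.46224369 -0.26173059  0.098     ]
 [ 0.57703414 -0.21686579  0.098     ]
 [ 0.47545883 -0.30099837  0.098     ]
 [ 0.58665236 -0.2902236   0.098     ]]
[21.34758996  5.53473834]
[[ 0.46945401 -0.30011809  0.098     ]
 [ 0.58781612 -0.30072927  0.098     ]
 [ 0.469757   -0.24540552  0.098     ]
 [ 0.57814651 -0.22939815  0.098     ]]
[-0.29585095  8.40093186]
```

move_arm:
  increments:
    - {"translation": [13.8, -9.5, 0], "roll": 0, "grip": 1}
    - {"translation": [13.8, -9.5, 0], "roll": 0, "grip": 1}
    - {"translation": [13.8, -9.5, 0], "roll": 0, "grip": 1}
    - {"translation": [13.8, -9.5, 0], "roll": 0, "grip": 1}
    - {"translation": [13.8, -9.5, 0], "roll": 0, "grip": 1}
    - {"translation": [13.8, -9.5, 0], "roll": 0, "grip": 1}
    - {"translation": [13.8, -9.5, 0], "roll": 0, "grip": 1}
    - {"translation": [13.8, -9.5, 0], "roll": 0, "grip": 1}
    - {"translation": [13.8, -9.5, 0], "roll": 0, "grip": 1}
    - {"translation": [13.8, -9.5, 0], "roll": 0, "grip": 1}

```text
time: 1.4
tcp_pos: [0.5409, -0.2687, 0.25]
tool_rot: [3.092, 0.556, -0.001]
ft_force: [0.7, -0.8, 0.5]
finger_gap: 0.997
grasp_force: 0.0
```

Run:
```python
from h import *
o=bot.observe();im=bot.capture("wrist");cv2.imwrite("pics/w1.png",im);c=cam("wrist",o)
np.savez("w1.npz",K=c[0],T=c[1])
print(o["tcp_pos"],proj(c,[[.512,-.271,.09],[.482,-.007,.051]]))
```

```text
[ 0.54091216 -0.26865696  0.25001268] [[273.16738747 220.24123695]
 [ 10.13326691 145.44990881]]
```

View pics/w1.png

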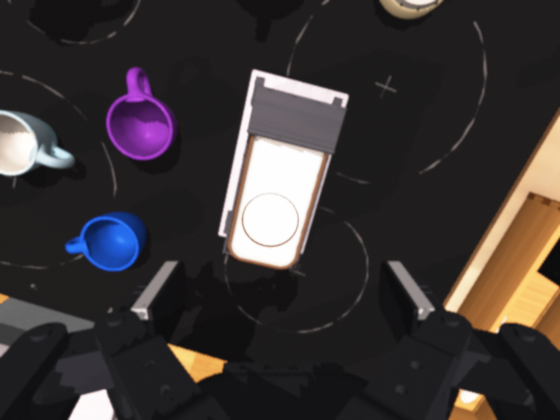

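The wrist view shows the saucer from about (235,262) up to the hood edge at (290,140), with the well at (270,220). The open fingertips are at (178,263) and (387,263). The white cup is at (20,143), its handle pointing to the dispenser.

Run:
```python
from h import *
im=cv2.imread("pics/w1.png");z=np.load("w1.npz");c=(z["K"],z["T"])
h=cv2.cvtColor(im,cv2.COLOR_BGR2HSV)
m=cv2.inRange(h,(0,0,200),(180,90,255))|cv2.inRange(h,(3,50,60),(25,255,255));k=np.zeros_like(m);k[136:275,226:335]=m[136:275,226:335]
k[:, :]=cv2.morphologyEx(k,cv2.MORPH_OPEN,np.ones((5,5)))
cs=max(cv2.findContours(k,0,2)[0],key=cv2.contourArea)
P=onz(c,cs[:,0],.098)[:,:2]*1000
r=cv2.minAreaRect(P.astype(np.float32));print(r);print(cv2.boxPoints(r))
# well ellipse: dark ring inside
g=cv2.cvtColor(im,cv2.COLOR_BGR2GRAY);e=cv2.Canny(g[190:250,238:302],15,40)
ys,xs=np.nonzero(e);xs=xs+238;ys=ys+190;q=np.hypot(xs-270,ys-220);s=(q>22)&(q<32)
W=onz(c,np.c_[xs,ys][s],.0925)[:,:2]*1000
(cc,rr)=cv2.fitEllipse(W.astype(np.float32))[:2];print("well",cc,rr,s.sum())
# pair with side for height
wpx=proj(c,[[cc[0]/1000,cc[1]/1000,.0925]])[0]
D=cam("side");print("well tri",tri([(c,wpx),(D,(264.0,295.2))]))
# side frame in dispenser for tips: tool coords
Hh=bot.camera_model("wrist")["hand_eye"];K=c[0]
for uv in((178,263),(387,263),(135,310),(432,310)):
    d=Hh[:3,:3]@np.linalg.inv(K)@[*uv,1];p=Hh[:3,3]
    for y in(42.5,):
        t=(np.sign(d[1])*y/1000-p[1])/d[1];print(uv,(p+t*d)*1000)
```

```text
((525.3574829101562, -266.4470520019531), (115.54119110107422, 67.23297119140625), 6.6350321769714355)
[[ 464.0896  -239.7308 ]
 [ 471.85803 -306.51346]
 [ 586.62537 -293.1633 ]
 [ 578.85693 -226.38065]]
well (511.870361328125, -267.9136962890625) (51.342063903808594, 51.85098648071289) 363
well tri (array([ 0.5111109 , -0.26816377,  0.09008649]), [array([ 0.07319003, -0.07749832]), array([-0.05424518, -0.01973317])])
(178, 263) [ 12.21529321 -42.5         -2.37453329]
(387, 263) [14.21453329 42.5        -6.39717452]
(135, 310) [ 17.47960749 -42.5        -42.18776632]
(432, 310) [ 20.02116569  42.5        -45.92912689]
```

move_arm:
  increments:
    - {"translation": [0.12, -0.11, 2], "roll": 10, "grip": 0.86}
    - {"translation": [0.12, -0.11, 4.0], "roll": 13.8, "grip": 0.86}
    - {"translation": [0.12, -0.11, 4.0], "roll": 13.8, "grip": 0.86}
    - {"translation": [0.12, -0.11, 4.0], "roll": 13.8, "grip": 0.86}

```text
time: 1.95
tcp_pos: [0.5434, -0.2659, 0.1319]
tool_rot: [3.136, 0.178, 0.001]
ft_force: [0.4, -0.1, 0.7]
finger_gap: 0.858
grasp_force: 0.0
```

Run:
```python
from h import *
o=bot.observe();print(o["tcp_pos"],o["tool_rot"],o["ft_force"],o["finger_gap"])
im=bot.capture("wrist");b=bot.capture("side")[215:355,210:350]
cv2.imwrite("pics/w2.png",np.hstack([cv2.resize(im,(480,360)),cv2.resize(b,(320,360))]))
```

```text
[ 0.54344654 -0.26594052  0.13186185] [3.13563051e+00 1.78332595e-01 1.46687347e-03] [ 0.36131511 -0.13309425  0.68855718] 0.8578817116860435
```

View pics/w2.png

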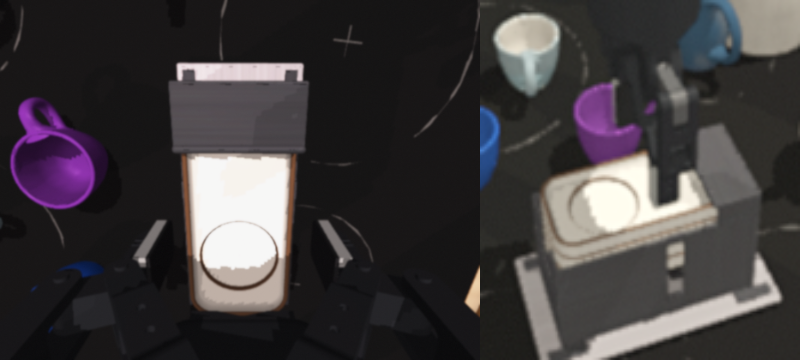

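The fingers straddle the saucer symmetrically and are parallel to it. I'll descend in small steps and feel for the wall tops.

move_arm:
  increments:
    - {"translation": [0, 0, 0.4], "roll": 0, "grip": 0.86}
    - {"translation": [0, 0, 0.8], "roll": 0, "grip": 0.86}
    - {"translation": [0, 0, 0.8], "roll": 0, "grip": 0.86}

```text
time: 2.42
tcp_pos: [0.5427, -0.2641, 0.1053]
tool_rot: [-3.136, -0.179, 0.002]
ft_force: [-0.9, 0.3, -0.0]
finger_gap: 0.859
grasp_force: 0.0
```

Run:
```python
from h import *
o=bot.observe();print(o["tcp_pos"],o["ft_force"])
im=bot.capture("wrist");a=bot.capture("scene")[140:230,285:375];b=bot.capture("side")[235:335,240:340]
cv2.imwrite("pics/w3.png",np.hstack([cv2.resize(a,(400,400),interpolation=cv2.INTER_CUBIC),cv2.resize(b,(400,400),interpolation=cv2.INTER_CUBIC)]))
```

```text
[ 0.54273913 -0.26408887  0.1052665 ] [-0.89128285  0.29715899 -0.00737657]
```

View pics/w3.png

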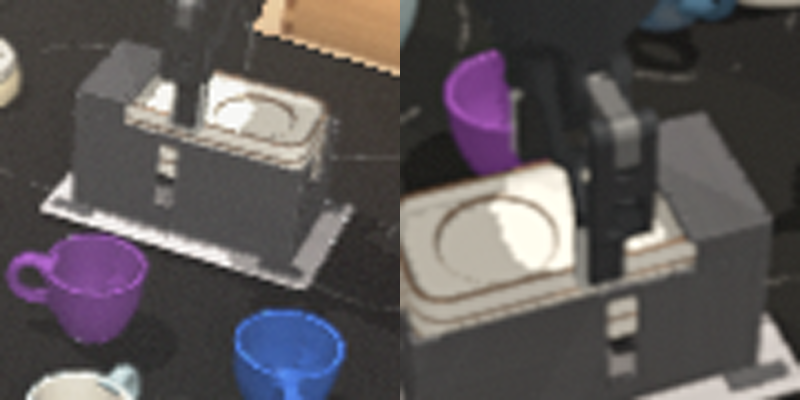

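The finger tip's lower end shows at (190,128) left and (603,285) right in the crop, close to the wall top.

Run:
```python
from h import *
for c,uv,sg in((cam("side"),(290.5,306.2),-1),(cam("scene"),(285+190/4.444,140+128/4.444),1)):
    p,d=rays(c,uv)
    for off in(.036,.042,.048):
        t=(-.264+sg*off-p[1])/d[0,1];print(off,p+t*d[0])
```

```text
0.036 [ 0.54977975 -0.3         0.08714498]
0.042 [ 0.54828649 -0.306       0.09366897]
0.048 [ 0.54679322 -0.312       0.10019295]
0.036 [ 0.53751862 -0.228       0.09431764]
0.042 [ 0.53475898 -0.222       0.09848221]
0.048 [ 0.53199933 -0.216       0.10264677]
```

move_arm:
  increments:
    - {"translation": [0, 0, 0.05], "roll": 0, "grip": 0.86}
    - {"translation": [0, 0, 0.1], "roll": 0, "grip": 0.86}
    - {"translation": [0, 0, 0.1], "roll": 0, "grip": 0.86}

```text
time: 2.95
tcp_pos: [0.5432, -0.2644, 0.1032]
tool_rot: [-3.136, -0.179, 0.0]
ft_force: [-0.1, -0.2, -0.4]
finger_gap: 0.859
grasp_force: 0.0
```

move_arm:
  increments:
    - {"translation": [0, 0, 0.05], "roll": 0, "grip": 0.86}
    - {"translation": [0, 0, 0.1], "roll": 0, "grip": 0.86}
    - {"translation": [0, 0, 0.13], "roll": 0, "grip": 0.86}
    - {"translation": [0, 0, 0.13], "roll": 0, "grip": 0.86}

```text
time: 3.45
tcp_pos: [0.5432, -0.2644, 0.0992]
tool_rot: [-3.136, -0.179, 0.0]
ft_force: [0.0, -0.7, 0.1]
finger_gap: 0.864
grasp_force: 0.0
```

move_arm:
  increments:
    - {"translation": [0, 0, 0.04], "roll": 0, "grip": 0.86}
    - {"translation": [0, 0, 0.07], "roll": 0, "grip": 0.86}
    - {"translation": [0, 0, 0.07], "roll": 0, "grip": 0.86}

```text
time: 3.82
tcp_pos: [0.5433, -0.2644, 0.0972]
tool_rot: [-3.136, -0.179, 0.0]
ft_force: [-0.1, 0.3, -1.1]
finger_gap: 0.857
grasp_force: 0.0
```

move_arm:
  increments:
    - {"translation": [0, 0, -0.05], "roll": 0, "grip": 0.86}
    - {"translation": [0, 0, -0.05], "roll": 0, "grip": 0.5}
    - {"translation": [0, 0, -0.05], "roll": 0, "grip": 0.5}
    - {"translation": [0, 0, -0.05], "roll": 0, "grip": 0.5}
    - {"translation": [0, 0, -0.05], "roll": 0, "grip": 0.5}

```text
time: 4.45
tcp_pos: [0.5434, -0.2645, 0.0989]
tool_rot: [3.136, 0.179, 0.0]
ft_force: [-0.1, -0.5, 4.8]
finger_gap: 0.755
grasp_force: 68.1
```

move_arm:
  increments:
    - {"translation": [-0.1, 0, 0], "roll": 0, "grip": 0.5}
    - {"translation": [-0.3, 0, 0], "roll": 0, "grip": 0.5}
    - {"translation": [-0.5, 0, 0], "roll": 0, "grip": 0.5}
    - {"translation": [-0.7, 0, 0], "roll": 0, "grip": 0.5}
    - {"translation": [-0.9, 0, 0], "roll": 0, "grip": 0.5}
    - {"translation": [-1.1, 0, 0], "roll": 0, "grip": 0.5}
    - {"translation": [-1.3, 0, 0], "roll": 0, "grip": 0.5}
    - {"translation": [-1.45, 0, 0], "roll": 0, "grip": 0.5}
    - {"translation": [-1.6, 0, 0], "roll": 0, "grip": 0.5}
    - {"translation": [-1.6, 0, 0], "roll": 0, "grip": 0.5}

```text
time: 5.7
tcp_pos: [0.4947, -0.27, 0.0987]
tool_rot: [-3.136, -0.178, 0.002]
ft_force: [1.7, 0.0, 4.6]
finger_gap: 0.758
grasp_force: 68.2
```

Run:
```python
from h import *
o=bot.observe();print(o["tcp_pos"],o["ft_force"],o["wrist_torque"])
a=bot.capture("scene")[130:230,285:385];b=bot.capture("side")[225:335,220:330]
cv2.imwrite("pics/w4.png",np.hstack([cv2.resize(a,(400,400),interpolation=cv2.INTER_CUBIC),cv2.resize(b,(400,400),interpolation=cv2.INTER_CUBIC)]))
```

```text
[ 0.4947253  -0.26998862  0.09868602] [1.74243142 0.04122453 4.5970204 ] [-0.20544628 -0.2264614   0.06730358]
```

View pics/w4.png

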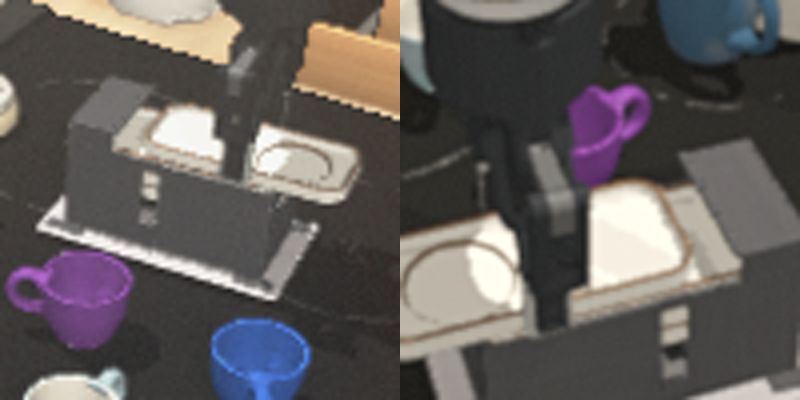

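The top saucer is pulled clear of the hood, and the next one is still in place. I'll lift it now.

move_arm:
  increments:
    - {"translation": [0, 0, -0.1], "roll": 0, "grip": 0.5}
    - {"translation": [0, 0, -0.2], "roll": 0, "grip": 0.5}
    - {"translation": [0, 0, -0.35], "roll": 0, "grip": 0.5}
    - {"translation": [0, 0, -0.5], "roll": 0, "grip": 0.5}
    - {"translation": [0, 0, -0.7], "roll": 0, "grip": 0.5}
    - {"translation": [0, 0, -1.0], "roll": 0, "grip": 0.5}
    - {"translation": [0, 0, -1.5], "roll": 0, "grip": 0.5}
    - {"translation": [0, 0, -2.0], "roll": 0, "grip": 0.5}
    - {"translation": [0, 0, -2.5], "roll": 0, "grip": 0.5}
    - {"translation": [0, 0, -2.5], "roll": 0, "grip": 0.5}

```text
time: 7.05
tcp_pos: [0.4963, -0.2702, 0.1754]
tool_rot: [3.135, 0.179, 0.004]
ft_force: [-0.6, -0.5, -1.2]
finger_gap: 0.754
grasp_force: 67.6
```

Run:
```python
from h import *
o=bot.observe();print(o["tcp_pos"],o["ft_force"],o["wrist_torque"],o["grasp_force"],o["finger_gap"])
a=bot.capture("scene")[100:220,285:405];b=bot.capture("side")[195:335,210:350]
cv2.imwrite("pics/w5.png",np.hstack([cv2.resize(a,(400,400),interpolation=cv2.INTER_CUBIC),cv2.resize(b,(400,400),interpolation=cv2.INTER_CUBIC)]))
```

```text
[ 0.49626418 -0.2702142   0.17535712] [-0.58663974 -0.4529395  -1.20763167] [-0.04006112  0.03882387 -0.00741913] 67.57274709641933 0.753846591283527
```

View pics/w5.png

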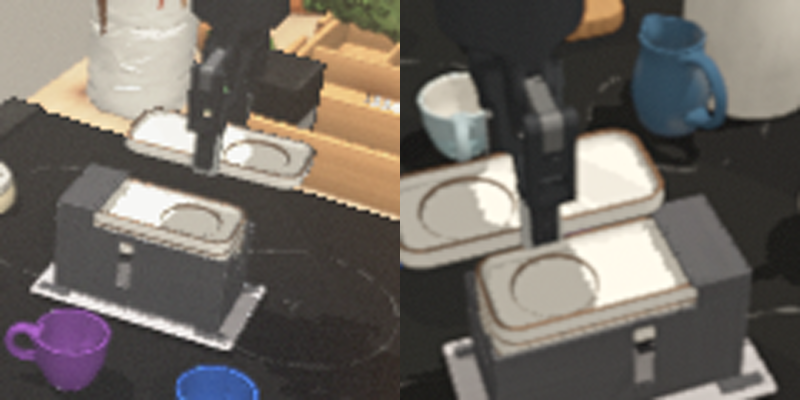

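The next saucer has come up level under the hood and the top one hangs level in the fingers. I'll carry it to the board.

move_arm:
  increments:
    - {"translation": [0.2, -0.8, -0.1], "roll": -5, "grip": 0.5}
    - {"translation": [0.6, -2.4, -0.2], "roll": -14, "grip": 0.5}
    - {"translation": [1.1, -4.2, -0.2], "roll": -24, "grip": 0.5}
    - {"translation": [1.6, -6.1, -0.2], "roll": -34, "grip": 0.5}
    - {"translation": [2.1, -8.0, -0.2], "roll": -44, "grip": 0.5}
    - {"translation": [2.6, -9.9, -0.2], "roll": -54, "grip": 0.5}
    - {"translation": [3.1, -11.8, -0.2], "roll": -64, "grip": 0.5}
    - {"translation": [3.5, -13.6, -0.2], "roll": -73, "grip": 0.5}
    - {"translation": [3.9, -15.2, -0.2], "roll": -81, "grip": 0.5}
    - {"translation": [4.2, -16.2, -0.2], "roll": -87, "grip": 0.5}

```text
time: 8.4
tcp_pos: [0.5642, 0.2314, 0.1793]
tool_rot: [-2.14, -2.298, -0.0]
ft_force: [0.2, -0.4, -2.3]
finger_gap: 0.749
grasp_force: 67.5
```

Run:
```python
from h import *
o=bot.observe();print(o["tcp_pos"],o["tool_rot"],o["joints"],o["grasp_force"])
C={}
for n,win,T in(("scene",(230,350,140,275),0),("side",(160,215,210,295),0)):
    im=cv2.imread(f"pics/{n}0.png");c=cam(n)
    h=cv2.cvtColor(im,cv2.COLOR_BGR2HSV);m=cv2.inRange(h,(5,70,90),(25,255,255))
    k=np.zeros_like(m);r0,r1,c0,c1=win;k[r0:r1,c0:c1]=m[r0:r1,c0:c1]
    v=h[...,2][k>0];t,_=cv2.threshold(v,0,255,cv2.THRESH_OTSU)
    k2=k&cv2.inRange(h[...,2],int(t),255)
    k2=cv2.morphologyEx(cv2.morphologyEx(k2,cv2.MORPH_CLOSE,np.ones((5,5))),cv2.MORPH_OPEN,np.ones((3,3)))
    cs=max(cv2.findContours(k2,0,2)[0],key=cv2.contourArea)
    # top-face quad
    H=cv2.convexHull(cs)
    print(n,t,(k>0).sum(),(k2>0).sum(),cv2.minAreaRect((onz(c,H[:,0],.021)[:,:2]*1000).astype(np.float32)))
    P=onz(c,H[:,0],.021);C[n]=(c,H[:,0],P)
# farthest corners along board diagonals, two views -> height (only unoccluded top corners)
for a,b in((1,1),(1,-1),(-1,1),(-1,-1)):
    f=lambda P:P[:,0]*a/150+P[:,1]*b/230
    l=[(c,uv[np.argmax(f(P))].astype(float)) for c,uv,P in C.values()]
    print((a,b),tri(l)[0].round(4),[x[1] for x in l])
```

```text
[0.56423766 0.23139388 0.17933302] [-2.13998635e+00 -2.29792430e+00 -2.49520593e-04] [-0.22652891  0.5710709  -0.3769768   1.9180132   0.30814493  0.70911028
 -0.71398349] 67.52514023333788
scene 166.0 6077 5576 ((570.4466552734375, 246.55279541015625), (147.4832763671875, 229.3421173095703), 5.805349349975586)
side 162.0 2412 2013 ((568.7047119140625, 240.8883514404297), (147.86715698242188, 232.78125), 5.552387714385986)
(1, 1) [0.6292 0.3521 0.0233] [array([153., 308.]), array([265., 165.])]
(1, -1) [0.6469 0.1434 0.0191] [array([214., 248.]), array([286., 199.])]
(-1, 1) [0.4898 0.3428 0.0196] [array([207., 340.]), array([221., 172.])]
(-1, -1) [0.5116 0.1395 0.0149] [array([260., 272.]), array([237., 207.])]
```

move_arm:
  increments:
    - {"translation": [0.3, 0.15, 0.5], "roll": -1, "grip": 0.5}
    - {"translation": [0.4, 0.2, 1.5], "roll": -1.6, "grip": 0.5}
    - {"translation": [0.4, 0.2, 2.6], "roll": -1.6, "grip": 0.5}
    - {"translation": [0.4, 0.2, 3.6], "roll": -1.6, "grip": 0.5}
    - {"translation": [0.4, 0.2, 4.2], "roll": -1.6, "grip": 0.5}
    - {"translation": [0.4, 0.2, 4.4], "roll": -1.6, "grip": 0.5}
    - {"translation": [0.4, 0.2, 4.4], "roll": -1.6, "grip": 0.5}
    - {"translation": [0.4, 0.2, 4.4], "roll": -1.6, "grip": 0.5}

```text
time: 9.4
tcp_pos: [0.5713, 0.2398, 0.0487]
tool_rot: [2.12, 2.318, 0.002]
ft_force: [0.1, 0.6, -1.7]
finger_gap: 0.754
grasp_force: 67.5
```

move_arm:
  increments:
    - {"translation": [0, 0, 0.1], "roll": 0, "grip": 0.5}
    - {"translation": [0, 0, 0.2], "roll": 0, "grip": 0.5}
    - {"translation": [0, 0, 0.3], "roll": 0, "grip": 0.5}
    - {"translation": [0, 0, 0.38], "roll": 0, "grip": 0.5}
    - {"translation": [0, 0, 0.43], "roll": 0, "grip": 0.5}
    - {"translation": [0, 0, 0.43], "roll": 0, "grip": 0.5}

```text
time: 10.15
tcp_pos: [0.5707, 0.2396, 0.0347]
tool_rot: [-2.12, -2.319, 0.0]
ft_force: [-0.0, 0.3, -1.2]
finger_gap: 0.755
grasp_force: 67.5
```

move_arm:
  increments:
    - {"translation": [0, 0, 0.03], "roll": 0, "grip": 0.5}
    - {"translation": [0, 0, 0.03], "roll": 0, "grip": 0.5}

```text
time: 10.4
tcp_pos: [0.5708, 0.2397, 0.0343]
tool_rot: [2.12, 2.318, 0.0]
ft_force: [-0.8, -0.2, 2.2]
finger_gap: 0.754
grasp_force: 68.0
```

Contact with the board, at the height I expected. I'll release, check the force and lift.

move_arm:
  increments:
    - {"translation": [0, 0, 0], "roll": 0, "grip": 0.85}
    - {"translation": [0, 0, 0], "roll": 0, "grip": 0.95}
    - {"translation": [0, 0, 0], "roll": 0, "grip": 0.95}
    - {"translation": [0, 0, 0], "roll": 0, "grip": 0.95}
    - {"translation": [0, 0, -0.3], "roll": 0, "grip": 0.95}
    - {"translation": [0, 0, -1.2], "roll": 0, "grip": 0.95}
    - {"translation": [0, 0, -2.5], "roll": 0, "grip": 1}
    - {"translation": [0, 0, -4], "roll": 0, "grip": 1}
    - {"translation": [0, 0, -5], "roll": 0, "grip": 1}
    - {"translation": [0, 0, -5], "roll": 0, "grip": 1}

```text
time: 11.65
tcp_pos: [0.5719, 0.2402, 0.1871]
tool_rot: [2.119, 2.317, 0.007]
ft_force: [0.3, -0.2, 0.5]
finger_gap: 1.005
grasp_force: 0.0
```

Run:
```python
from h import *
o=bot.observe();im=bot.capture("wrist");cv2.imwrite("pics/w6raw.png",im);c=cam("wrist",o);np.savez("w6.npz",K=c[0],T=c[1])
print(o["tcp_pos"],o["tool_rot"])
a=bot.capture("scene");cv2.imwrite("pics/s6.png",a);b=bot.capture("side");cv2.imwrite("pics/d6.png",b)
q=lambda x:cv2.resize(x,(240,240),interpolation=cv2.INTER_CUBIC)
cv2.imwrite("pics/w6.png",np.hstack([cv2.resize(im,(560,420)),np.vstack([cv2.resize(a[180:320,170:330],(240,210)),cv2.resize(b[150:260,180:300],(240,210))])]))
```

```text
[0.57185079 0.24017761 0.1870862 ] [2.11884927 2.31683021 0.00709136]
```

View pics/w6.png

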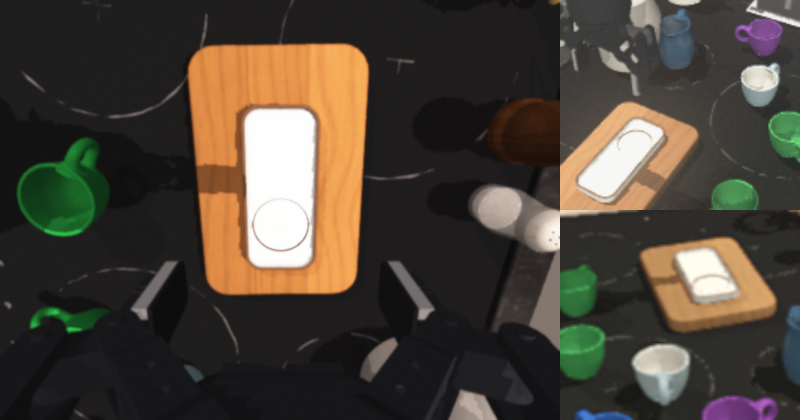

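The saucer lies straight in the middle of the board, with its well at (281,225) in the wrist picture. Next I'll measure the well and go over the cup.

```bash
cat >> h.py <<'E'
def well(im,c,u,v,r,z=.0275):
    g=cv2.cvtColor(im,cv2.COLOR_BGR2GRAY);e=cv2.Canny(g,15,40);ys,xs=np.nonzero(e)
    P=onz(c,np.c_[xs,ys],z)[:,:2]*1000;C=onz(c,[[u,v]],z)[0,:2]*1000
    for _ in range(3):
        q=np.hypot(*(P-C).T);s=abs(q-r)<4;C,rr=cv2.fitEllipse(P[s].astype(np.float32))[:2];C=np.array(C)
    return C,rr,s.sum()
E
python3 - <<'E'
from h import *
im=cv2.imread("pics/w6raw.png");z=np.load("w6.npz");c=(z["K"],z["T"])
C,rr,n=well(im,c,281,225,25.5);print("well",C,rr,n)
h=cv2.cvtColor(im,cv2.COLOR_BGR2HSV);m=cv2.inRange(h,(0,0,150),(180,70,255));k=np.zeros_like(m);k[95:275,235:325]=m[95:275,235:325]
cs=max(cv2.findContours(k,0,2)[0],key=cv2.contourArea)
print("saucer",cv2.minAreaRect((onz(c,cs[:,0],.033)[:,:2]*1000).astype(np.float32)))
w=proj(c,[[*C/1000,.0275]])[0]
S,D=cam("scene"),cam("side")
print("exp px",proj(S,[[*C/1000,.0275]]),proj(D,[[*C/1000,.0275]]))
# saucer centroids in scene & side
u=cv2.moments(cs);cw=(u["m10"]/u["m00"],u["m01"]/u["m00"])
l=[(c,cw)]
for f,cc in(("s6",S),("d6",D)):
    i=cv2.imread(f"pics/{f}.png");hh=cv2.cvtColor(i,cv2.COLOR_BGR2HSV);p=proj(cc,[[.57,.24,.03]])[0].astype(int)
    m=cv2.inRange(hh,(0,0,150),(180,70,255));r=45;k=np.zeros_like(m);k[p[1]-r:p[1]+r,p[0]-r:p[0]+r]=m[p[1]-r:p[1]+r,p[0]-r:p[0]+r]
    L,lab,st,ce=cv2.connectedComponentsWithStats(k);j=lab[p[1],p[0]];print(f,st[j],ce[j]);l.append((cc,ce[j]))
print("tri saucer",tri(l[:2]),tri([l[0],l[2]])[0])
E
```

```text
well [574.58782959 207.20339966] (51.13155746459961, 52.30097579956055) 370
saucer ((571.2308349609375, 238.77499389648438), (60.6140022277832, 144.1734161376953), 5.009890079498291)
exp px [[219.44659389 274.81373516]] [[255.8904725  187.83216396]]
s6 [ 181  259   59   56 1673] [209.96951584 286.38374178]
d6 [237 170  33  29 637] [252.97488226 183.90894819]
tri saucer (array([0.57070836, 0.24372098, 0.02621689]), [array([-0.09708859,  0.15529856]), array([-0.0678589 ,  0.03672292])]) [0.57132067 0.24259403 0.02121978]
```

move_arm:
  increments:
    - {"translation": [-2, -0.6, -0.5], "roll": 0, "grip": 1}
    - {"translation": [-4, -1.2, -1], "roll": 0, "grip": 1}
    - {"translation": [-6, -1.8, -1], "roll": 0, "grip": 1}
    - {"translation": [-7.6, -2.4, -1], "roll": 0, "grip": 1}
    - {"translation": [-8.2, -3.6, -1], "roll": 0, "grip": 1}
    - {"translation": [-8.2, -3.6, -1], "roll": 0, "grip": 1}
    - {"translation": [-8.2, -3.6, -1], "roll": 0, "grip": 1}

```text
time: 12.68
tcp_pos: [0.4855, -0.0146, 0.2136]
tool_rot: [-2.119, -2.319, -0.0]
ft_force: [1.5, 0.7, -0.1]
finger_gap: 1.0
grasp_force: 0.0
```

Run:
```python
from h import *
o=bot.observe();im=bot.capture("wrist");cv2.imwrite("pics/w7.png",im);c=cam("wrist",o);np.savez("w7.npz",K=c[0],T=c[1])
print(o["tcp_pos"],o["tool_rot"],proj(c,[[.482,-.007,.051],[.482,-.007,0]]))
```

```text
[ 0.48554626 -0.01461872  0.21356431] [-2.11911490e+00 -2.31850199e+00 -2.42495053e-04] [[278.424132   180.66315642]
 [279.00181849 169.68978251]]
```

View pics/w7.png

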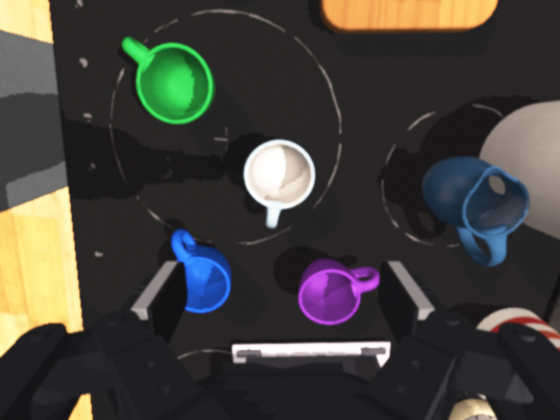

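Run:
```python
from h import *
from scipy.optimize import least_squares
im=cv2.imread("pics/w7.png");z=np.load("w7.npz");c=(z["K"],z["T"])
h=cv2.cvtColor(im,cv2.COLOR_BGR2HSV);m=cv2.inRange(h,(0,0,90),(180,110,255));k=np.zeros_like(m);k[125:240,230:330]=m[125:240,230:330]
cs=max(cv2.findContours(k,0,2)[0],key=cv2.contourArea)[:,0]
P=onz(c,cs,.051)[:,:2]*1000
up=cs[:,1]<185   # rim half away from the handle
f=least_squares(lambda x:np.hypot(*(P[up]-x[:2]).T)-x[2],[482,-7,31],loss="soft_l1").x;print("rim far-half fit",f)
f2=least_squares(lambda x:np.hypot(*(P-x[:2]).T)-x[2],[482,-7,31],loss="cauchy").x;print("robust all",f2)
q=np.hypot(*(P-f2[:2]).T);H=P[q>40];Hc=H.mean(0);print("handle pts",Hc,q.max(),np.degrees(np.arctan2(*(Hc-f2[:2])[::-1])))
px=proj(c,[[*f2[:2]/1000,.051]])[0]
print("rim tri",px,tri([(c,px),(cam("scene"),(270+112/3.333-.3,140+300/3.333-.3))])[0],tri([(c,px),(cam("side"),(210+59/2.857-.3,215+42/2.857-.3))])[0])
```

```text
rim far-half fit [482.12107689  -2.0826492   32.01546697]
robust all [482.20049892  -2.05264728  31.99491557]
handle pts [480.98929672 -50.08877727] 50.910401823865506 -91.444372671866
rim tri [279.12134673 175.28735099] [ 0.4816187  -0.00106575  0.05736398] [ 0.48145192 -0.00286015  0.04703346]
```

The cup's rim centre is at (0.482,-0.002) with radius 32 mm, as expected, and the handle points about -92°. The fingers have free space on both sides.

move_arm:
  increments:
    - {"translation": [0.43, -0.07, 1.5], "roll": 0, "grip": 1}
    - {"translation": [0.43, -0.07, 3], "roll": 0, "grip": 1}
    - {"translation": [0.43, -0.07, 3.8], "roll": 0, "grip": 1}
    - {"translation": [0.43, -0.07, 3.8], "roll": 0, "grip": 1}
    - {"translation": [0.43, -0.07, 3.8], "roll": 0, "grip": 1}

```text
time: 13.35
tcp_pos: [0.4826, -0.0016, 0.1004]
tool_rot: [2.118, 2.32, 0.001]
ft_force: [0.2, 0.7, 0.3]
finger_gap: 1.0
grasp_force: 0.0
```

Run:
```python
from h import *
from scipy.optimize import least_squares
o=bot.observe();im=bot.capture("wrist");cv2.imwrite("pics/w8.png",im);c=cam("wrist",o)
print(o["tcp_pos"],o["tool_rot"],o["finger_gap"])
h=cv2.cvtColor(im,cv2.COLOR_BGR2HSV);m=cv2.inRange(h,(0,0,90),(180,110,255))
p=proj(c,[[.4822,-.002,.051]])[0].astype(int);print(p)
L,lab,st,ce=cv2.connectedComponentsWithStats(m);j=lab[p[1],p[0]];print(st[j])
cs=max(cv2.findContours((lab==j).astype(np.uint8),0,2)[0],key=cv2.contourArea)[:,0];P=onz(c,cs,.051)[:,:2]*1000
s=cs[:,1]<p[1]+15
print(least_squares(lambda x:np.hypot(*(P[s]-x[:2]).T)-x[2],[482,-7,31],loss="cauchy").x)
```

```text
[ 0.48259767 -0.00162561  0.10038813] [2.11846211e+00 2.31960020e+00 7.64848808e-04] 0.9997082043355693
[280 238]
[ 223  181  114  138 9984]
[ 4.81969570e+02 -2.78564199e-01  3.16236950e+01]
```

move_arm:
  increments:
    - {"translation": [0, 0, 0.7], "roll": 0, "grip": 1}
    - {"translation": [0, 0, 1.4], "roll": 0, "grip": 1}
    - {"translation": [0, 0, 2.0], "roll": 0, "grip": 1}
    - {"translation": [0, 0, 2.2], "roll": 0, "grip": 1}
    - {"translation": [0, 0, 2.2], "roll": 0, "grip": 1}
    - {"translation": [0, 0, 2.2], "roll": 0, "grip": 0.85}
    - {"translation": [0, 0, 2.2], "roll": 0, "grip": 0.75}
    - {"translation": [0, 0, 2.2], "roll": 0, "grip": 0.5}
    - {"translation": [0, 0, 2.2], "roll": 0, "grip": 0.5}
    - {"translation": [0, 0, 2.2], "roll": 0, "grip": 0.5}

```text
time: 14.65
tcp_pos: [0.4821, -0.0024, 0.035]
tool_rot: [2.119, 2.318, 0.001]
ft_force: [-1.5, 1.4, 14.0]
finger_gap: 0.697
grasp_force: 61.1
```

move_arm:
  increments:
    - {"translation": [0, 0, -0.1], "roll": 0, "grip": 0.5}
    - {"translation": [0, 0, -0.4], "roll": 0, "grip": 0.5}
    - {"translation": [0, 0, -1.0], "roll": 0, "grip": 0.5}
    - {"translation": [0, 0, -2.0], "roll": 0, "grip": 0.5}
    - {"translation": [0, 0, -2.5], "roll": 0, "grip": 0.5}
    - {"translation": [0, 0, -2.5], "roll": 0, "grip": 0.5}
    - {"translation": [0, 0, -2.5], "roll": 0, "grip": 0.5}

```text
time: 15.52
tcp_pos: [0.4817, -0.0026, 0.1087]
tool_rot: [-2.12, -2.318, 0.0]
ft_force: [-0.9, 0.6, -1.3]
finger_gap: 0.693
grasp_force: 64.8
```

Run:
```python
from h import *
o=bot.observe();im=bot.capture("wrist");c=cam("wrist",o);d=bot.capture("side");s=bot.capture("scene")
for n,i in(("w9",im),("d9",d),("s9",s)):cv2.imwrite(f"pics/{n}.png",i)
print(o["tcp_pos"],o["tool_rot"],o["ft_force"],o["wrist_torque"],o["grasp_force"])
t=o["tcp_pos"]+[0,0,-.01];D=cam("side");S=cam("scene");p=proj(D,t)[0].astype(int);q=proj(S,t)[0].astype(int)
z=lambda i,p:cv2.resize(i[p[1]-40:p[1]+40,p[0]-40:p[0]+40],(240,210),interpolation=cv2.INTER_CUBIC)
cv2.imwrite("pics/m9.png",np.hstack([im,np.vstack([z(d,p),z(s,q)])]))
```

```text
[ 0.48174154 -0.00256394  0.10868984] [-2.12004209e+00 -2.31814328e+00  4.76485093e-04] [-0.94045946  0.56363333 -1.29644025] [ 0.01633218  0.0186717  -0.03087875] 64.77082768804394
```

View pics/m9.png

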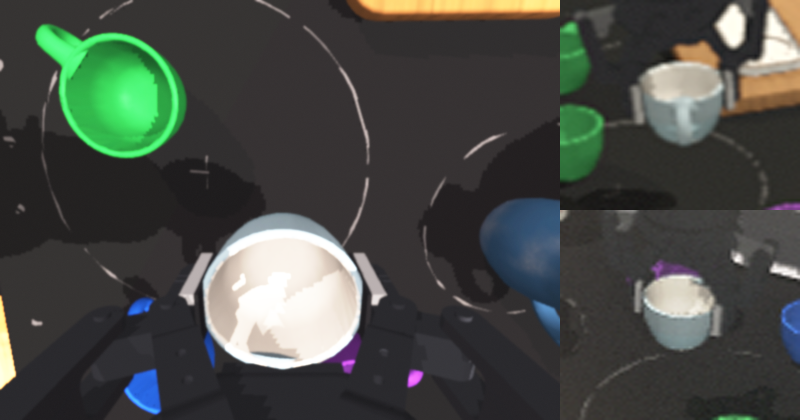

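Run:
```python
from h import *
o=bot.observe();c=cam("wrist",o);zr=o["tcp_pos"][2]+.016
P=onz(c,[(282,231),(282,367),(204,298),(361,298)],zr);print(P, o["tcp_pos"])
m=P[:2].mean(0);a=R.from_rotvec(o["tool_rot"]).as_matrix();print("rim mid in tool mm",(m-o["tcp_pos"])@a*1000, np.linalg.norm(P[0]-P[1]),np.linalg.norm(P[2]-P[3]))
w=np.array([.5746,.2072]);print("to well, units",(np.r_[w,o["tcp_pos"][2]]-o["tcp_pos"])@a/.03)
```

```text
[[ 0.4794902   0.02824658  0.12430092]
 [ 0.48477547 -0.03129505  0.12430092]
 [ 0.4523238  -0.00167997  0.12430092]
 [ 0.51185291  0.00367903  0.12430092]] [ 0.48158526 -0.00235076  0.10830092]
rim mid in tool mm [  0.77393879   0.59808802 -16.00082152] 0.0597757404237842 0.059769832836835825
to well, units [ 6.67926683e+00  3.71362270e+00 -5.03904814e-03]
```

The cup is held upright by its upper half, at (283,299), with its centre within 1 mm of the TCP. I'll carry it over the well.

move_arm:
  increments:
    - {"translation": [0.5, 0.3, -0.3], "roll": 0, "grip": 0.5}
    - {"translation": [1.7, 0.9, -0.5], "roll": 0, "grip": 0.5}
    - {"translation": [3.1, 1.7, -0.5], "roll": 0, "grip": 0.5}
    - {"translation": [4.5, 2.5, -0.5], "roll": 0, "grip": 0.5}
    - {"translation": [5.8, 3.2, -0.5], "roll": 0, "grip": 0.5}
    - {"translation": [6.5, 3.6, -0.5], "roll": 0, "grip": 0.5}
    - {"translation": [6.68, 3.7, -0.5], "roll": 0, "grip": 0.5}
    - {"translation": [6.68, 3.7, -0.3], "roll": 0, "grip": 0.5}
    - {"translation": [6.68, 3.7, 0.2], "roll": 0, "grip": 0.5}
    - {"translation": [6.68, 3.7, 0.2], "roll": 0, "grip": 0.5}

```text
time: 16.92
tcp_pos: [0.5736, 0.2056, 0.1014]
tool_rot: [-2.12, -2.317, 0.005]
ft_force: [-0.4, -0.9, -0.6]
finger_gap: 0.697
grasp_force: 64.8
```

Run:
```python
from h import *
o=bot.observe();im=bot.capture("wrist");d=bot.capture("side");s=bot.capture("scene")
for n,i in(("w10",im),("d10",d),("s10",s)):cv2.imwrite(f"pics/{n}.png",i)
a=R.from_rotvec(o["tool_rot"]).as_matrix()
print(o["tcp_pos"],"units to well",(np.r_[.5746,.2072,.06]-o["tcp_pos"])@a/.03,o["ft_force"],o["grasp_force"])
# heights: foot bottom pixel of cup in scene and side
for n,i in(("scene",s),("side",d)):
    c=cam(n);f=o["tcp_pos"]-[0,0,.035];print(n,"expected foot px",proj(c,f),"rim",proj(c,f+[0,0,.051]))
```

```text
[0.57355902 0.20560546 0.1013598 ] units to well [0.05185319 0.04321997 1.37846872] [-0.40480677 -0.90545627 -0.59344163] 64.76162874227157
scene expected foot px [[218.80989028 262.58286217]] rim [[216.77693983 245.78281144]]
side expected foot px [[254.9965973  175.82499181]] rim [[254.13785226 158.90405539]]
```

move_arm:
  increments:
    - {"translation": [0.02, 0.02, 0.3], "roll": 0, "grip": 0.5}
    - {"translation": [0.02, 0.02, 0.6], "roll": 0, "grip": 0.5}
    - {"translation": [0.02, 0.02, 0.9], "roll": 0, "grip": 0.5}
    - {"translation": [0.02, 0.02, 0.95], "roll": 0, "grip": 0.5}
    - {"translation": [0.02, 0.02, 0.95], "roll": 0, "grip": 0.5}

```text
time: 17.7
tcp_pos: [0.575, 0.2078, 0.0742]
tool_rot: [-2.119, -2.319, 0.001]
ft_force: [0.1, -0.1, -0.7]
finger_gap: 0.695
grasp_force: 64.8
```

Run:
```python
from h import *
o=bot.observe();im=bot.capture("wrist");d=bot.capture("side");s=bot.capture("scene")
a=R.from_rotvec(o["tool_rot"]).as_matrix()
print(o["tcp_pos"],"units to well",(np.r_[.5746,.2072,.06]-o["tcp_pos"])@a/.03,o["ft_force"])
z=lambda i,c:cv2.resize((lambda p:i[p[1]-35:p[1]+35,p[0]-35:p[0]+35])(proj(c,o["tcp_pos"]-[0,0,.02])[0].astype(int)),(400,400),interpolation=cv2.INTER_CUBIC)
for n in("side","scene"):print(proj(cam(n),o["tcp_pos"]-[0,0,.02]))
cv2.imwrite("pics/m11.png",np.hstack([z(d,cam("side")),z(s,cam("scene"))]))
```

```text
[0.57500037 0.20784825 0.07422594] units to well [-0.02026488 -0.01501988  0.47420722] [ 0.13922623 -0.14193693 -0.71248101]
[[255.57574954 179.2874232 ]]
[[218.10732477 266.74399455]]
```

View pics/m11.png

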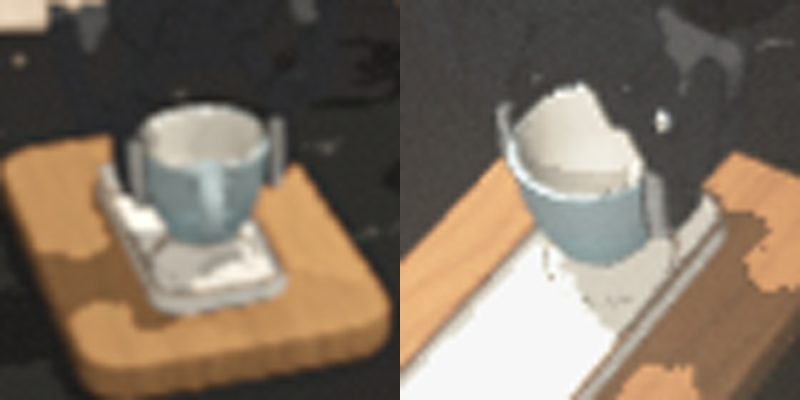

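I've now viewed 12 pictures, which is over the limit of 10, so from here I'll use numbers only. The cup is over the well, with its foot about 14 mm above the well floor. I'll lower it with force checks.

move_arm:
  increments:
    - {"translation": [-0.02, -0.01, 0.1], "roll": 0, "grip": 0.5}
    - {"translation": [-0.02, -0.01, 0.2], "roll": 0, "grip": 0.5}
    - {"translation": [-0.02, -0.01, 0.28], "roll": 0, "grip": 0.5}
    - {"translation": [-0.02, -0.01, 0.28], "roll": 0, "grip": 0.5}

```text
time: 18.35
tcp_pos: [0.5748, 0.2071, 0.0658]
tool_rot: [-2.12, -2.318, 0.001]
ft_force: [-1.2, -0.3, -1.8]
finger_gap: 0.696
grasp_force: 64.8
```

move_arm:
  increments:
    - {"translation": [0, 0, 0.04], "roll": 0, "grip": 0.5}
    - {"translation": [0, 0, 0.08], "roll": 0, "grip": 0.5}
    - {"translation": [0, 0, 0.08], "roll": 0, "grip": 0.5}

```text
time: 18.73
tcp_pos: [0.5748, 0.2072, 0.0636]
tool_rot: [-2.12, -2.319, 0.0]
ft_force: [-0.4, 0.4, -1.0]
finger_gap: 0.694
grasp_force: 64.8
```

move_arm:
  increments:
    - {"translation": [0, 0, 0.04], "roll": 0, "grip": 0.5}
    - {"translation": [0, 0, 0.06], "roll": 0, "grip": 0.5}
    - {"translation": [0, 0, 0.06], "roll": 0, "grip": 0.5}

```text
time: 19.1
tcp_pos: [0.5749, 0.2071, 0.0618]
tool_rot: [-2.12, -2.319, 0.0]
ft_force: [0.1, -0.5, -2.0]
finger_gap: 0.698
grasp_force: 64.8
```

move_arm:
  increments:
    - {"translation": [0, 0, 0.03], "roll": 0, "grip": 0.5}
    - {"translation": [0, 0, 0.05], "roll": 0, "grip": 0.5}
    - {"translation": [0, 0, 0.05], "roll": 0, "grip": 0.5}

```text
time: 19.48
tcp_pos: [0.5749, 0.2072, 0.0603]
tool_rot: [-2.12, -2.319, 0.0]
ft_force: [0.2, 0.3, -0.8]
finger_gap: 0.691
grasp_force: 64.8
```

move_arm:
  increments:
    - {"translation": [0, 0, 0.02], "roll": 0, "grip": 0.5}
    - {"translation": [0, 0, 0.02], "roll": 0, "grip": 0.5}

```text
time: 19.73
tcp_pos: [0.5749, 0.2073, 0.0601]
tool_rot: [2.12, 2.319, 0.0]
ft_force: [-0.6, -1.3, 4.2]
finger_gap: 0.688
grasp_force: 65.2
```

Contact comes at TCP 60 mm, exactly the well-floor height. I'll release.

move_arm:
  increments:
    - {"translation": [0, 0, 0], "roll": 0, "grip": 0.75}
    - {"translation": [0, 0, 0], "roll": 0, "grip": 0.9}
    - {"translation": [0, 0, 0], "roll": 0, "grip": 1}
    - {"translation": [0, 0, 0], "roll": 0, "grip": 1}
    - {"translation": [0, 0, 0], "roll": 0, "grip": 1}
    - {"translation": [0, 0, -0.7], "roll": 0, "grip": 1}
    - {"translation": [0, 0, -1.8], "roll": 0, "grip": 1}
    - {"translation": [0, 0, -3.4], "roll": 0, "grip": 1}
    - {"translation": [0, 0, -4.5], "roll": 0, "grip": 1}
    - {"translation": [0, 0, -4.5], "roll": 0, "grip": 1}

```text
time: 20.98
tcp_pos: [0.5761, 0.2077, 0.1975]
tool_rot: [2.119, 2.317, 0.007]
ft_force: [-0.8, 0.7, -0.9]
finger_gap: 0.994
grasp_force: 0.0
```

Run:
```python
from h import *
from scipy.optimize import least_squares
o=bot.observe();im=bot.capture("wrist");cv2.imwrite("pics/w12.png",im);c=cam("wrist",o);print(o["tcp_pos"],o["grasp_force"],o["ft_force"])
S,D=cam("scene"),cam("side")
# blue-grey outside/rim by hue vs white saucer: rim edge points found by Canny, circle fit at rim height
g=cv2.cvtColor(im,cv2.COLOR_BGR2GRAY);ys,xs=np.nonzero(cv2.Canny(g,40,100))
for z,r0 in((.076,31.5),):
    P=onz(c,np.c_[xs,ys],z)[:,:2]*1000;C=np.array([574.9,207.2])
    q=np.hypot(*(P-C).T);s=(q>26)&(q<36);A=P[s]
    f=least_squares(lambda x:np.hypot(*(A-x[:2]).T)-x[2],[*C,31.5],loss="cauchy",f_scale=.7).x;print("rim fit",f,s.sum())
h=cv2.cvtColor(im,cv2.COLOR_BGR2HSV);m=cv2.inRange(h,(0,0,130),(180,90,255));p=proj(c,[[.572,.26,.033]])[0].astype(int)
L,lab,st,ce=cv2.connectedComponentsWithStats(m);j=lab[p[1],p[0]];cs=max(cv2.findContours((lab==j).astype(np.uint8),0,2)[0],key=cv2.contourArea)[:,0]
P=onz(c,cs,.033)[:,:2]*1000;P=P[P[:,1]>245];print("saucer far end box",P.min(0),P.max(0))
```

```text
[0.57607398 0.2076931  0.19749552] 0.0 [-0.77692396  0.71627568 -0.94501922]
rim fit [575.11739531 208.09288874  31.44870408] 541
saucer far end box [536.04758037 251.96144894] [600.04352677 312.44324391]
```

The rim fit (radius 31.4 mm at 76 mm height, centre 1 mm from the well) shows the cup upright and seated in the well. The saucer hasn't moved, so I'm handing in.

```bash
python3 -c "
from rig import bot
print(bot.finish_job())"
```

```text
the job is handed in; nothing more can be done
None
```

I handed the job in at about 21 s; no verdict came back, but by my measurements the saucer lies flat in the middle of the board, the small cup stands in its well about 1 mm off centre, and the next saucer looked level under the hood when last viewed after the lift (I viewed 12 pictures, over your limit of 10).

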